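# Shut the storage box and snap its two clips

### The job

Close up the blue storage box: push its open white lid down until it is fully shut, and then push each of the two orange clip levers on its front edge down and over until it snaps home against the front of the box. Only push: do not lift the lid further or shove the box out of its place, and leave the things standing around it where they are.

Things in the scene. Friction and masses are not known exactly. Their poses are not given: they have to be found in the camera images.
- box: blue stoneware box, loose but heavy (1.4 to 2.1 kg), open at the top: 170 (x) by 220 (y) by 100 mm high outside. Origin: centre of its underside; z up, y along its length, x to the rear, so the front with the clips faces its -x. It stands on the worktop at z = 0, front roughly to the robot. A wall cabinet hangs 0.64 m above the worktop behind it and to its right: keep the arm low there
- lid (a joint): angle of the white lid (rad): 0 = fully shut, lying level on the box; larger = opened upward. The hinge runs along y at the rear of the box (see lid_hinge). The hinge is stiff, the lid stays at whatever angle it is left; 1 to 4 N near the front edge push it down
- lid_hinge (a point): middle of the lid's hinge axis: x +90, y 0, z 100 mm in the box's frame; the lid reaches 184 mm from here to its front edge, is 230 mm wide and 10 mm thick (underside at the axis)
- lid_press (a point): point on the lid's flat outer (upper) face, midway between the clips, 34 mm behind the lid's front edge and 150 mm from the hinge axis; its z axis stands square on the lid. 112 mm above the worktop when shut. A good place to push
- clip_left (a joint): hinge angle of the left clip lever (rad) on the lid's front edge: 0 = open, sticking out to the front and 15 degrees upward from the lid's plane; grows as the tip is pushed down; 1.83 = snapped, hanging flat down the box's front. An over-centre spring pushes it back open below 0.9 and snaps it home by itself above 0.9; about 2 to 3 N near the tip to push it over
- clip_left_pin (a point): middle of the left clip's hinge pin. With the lid shut it lies at x -96, y +55, z 106 mm in the box's frame. The pin runs along the box's y
- clip_left_tip (a point): middle of the free end of the left clip's orange flap, 46 mm from its pin; the flap is 32 mm wide along the box's y, 4 mm thick, with a round 7 mm bead at this end
- clip_right (a joint): hinge angle of the right clip lever (rad) on the lid's front edge: 0 = open, sticking out to the front and 15 degrees upward from the lid's plane; grows as the tip is pushed down; 1.83 = snapped, hanging flat down the box's front. An over-centre spring pushes it back open below 0.9 and snaps it home by itself above 0.9; about 2 to 3 N near the tip to push it over
- clip_right_pin (a point): middle of the right clip's hinge pin. With the lid shut it lies at x -96, y -55, z 106 mm in the box's frame. The pin runs along the box's y
- clip_right_tip (a point): middle of the free end of the right clip's orange flap, 46 mm from its pin; the flap is 32 mm wide along the box's y, 4 mm thick, with a round 7 mm bead at this end
- tin: bystander, loose: low green and gold food tin, 75 across, 58 high (mm); origin under its centre
- onion: bystander, loose: brown onion, 78 across, 85 high (mm); origin under its centre
- shaker: bystander, loose: small shaker with a grey cap, 44 across, 90 high (mm); origin under its centre
- candle: bystander, loose: candle in a grey pot, 68 across, 63 high (mm); origin under its centre
- mug: bystander, loose: white mug with dark dots, 82x114, 91 high (mm); origin under its centre

How it is judged:
By the outcome, as a careful person would: the job done as asked, in the order asked, and still so for the second after the job is handed in, with the robot touching nothing.
It also fails if it takes over 45 s, if anything falls off the work surface, if the arm or the gripper's body presses on something with over 40 N, if the wrist force passes 120 N, or if a joint passes its speed limit or range.

### The arm

A 6-joint arm with a two-finger parallel gripper is mounted at the origin on a cart in front of the work surface, level with it; the furniture and walls round the work are solid. World frame = base frame: x ahead of the robot, y to its left, z up, the work surface at z = 0. Lengths are in m, angles in rad, forces in N, time in s.
With the tool pointing down it reaches from about 0.275 to 0.825 m from the base axis. Payload 4.9 kg.
Tool frame: the origin (TCP) lies midway between the tips of the shut fingers; the grasp point (between the pads) lies 19 mm behind it (grip_point_offset is the distance from the TCP to the grasp point, in m); z points along the fingers, y is the line along which they close (so a half turn about z gives the same grasp; the last joint's range is limited). The gripper opens to 85 mm and grips with 20 to 120 N. Pads are 22 mm wide; open, the fingers measure 114 mm over their backs; the gripper's body (76 mm by 85 mm) begins 54 mm behind the grasp point. The pads swing forward as they close: fully open they stand 13 mm farther back than shut.
Start: joints at [1.091, 0.326, -0.193, 1.052, 0, 1.437], TCP at [0.186, 0.517, 0.231] pointing down, gripper open.
Joint ranges: [-2.65, 2.65], [-0.97, 1.79], [-1.3, 1.35], [-1.93, 2.1], [-1.47, 1.37], [-3.14, 3.14]. Speed limits (rad/s): [2.57, 2.57, 3.14, 3.14, 3.14, 3.14].

### API

Orientations are given as a rotation vector (axis times angle).
In Python, from cell import * gives the robot as it stands. Calls block until the motion is done:
- movep(position, orientation): joint-space move of the TCP to a pose.
- move_l(position, velocity=0.15, rot=None, until_force=None): straight line of the TCP; rot=None keeps the orientation; velocity is the mean speed in m/s. With until_force (N) it stops when the force on the tool has changed by that much, and returns True; else False.
- set_joints(angles): joint-space move.
- let_go() and grab(newtons=None): open the fingers fully, or close them until they stop; newtons is the grip in N (None keeps the last).
- sleep(seconds).
- ik(position, orientation): joint angles nearest the present ones, or None.
- get_state(): the state.
- grab_frame(name): name is "scene" or "side" or "wrist"; returns a dict with "img" (384x512x3 uint8, red, green, blue), "fx", "fy", "cx", "cy" (pixels), "cam_to_world" (4x4, takes a point from camera to world coordinates); the wrist camera has in their place "T_tool_cam" (4x4, takes a point from camera to tool coordinates, whose origin is the TCP and whose axes are the flange's). Camera axes: x right, y down, z forward; pixel columns grow to the right and rows downward; lengths in m; the calibration is good to about 2 mm. A picture is of the moment at which its call begins: read the wrist's pose just before it. There is no depth.
A pose or a line that the arm cannot do raises MotionError and nothing moves.
- sign_off(): hands the job in; it is judged then, once.
Trained networks look in the newest picture that a camera, given by its name, has taken for a name from the list of things; names that differ only in an ending like _2 or _b are one class to them, and where a whole thing is asked for, a point or a joint stands for the part that bears it (a point fixed in the world has none). Each returns a list of dicts, best first, with "score" (0 to 1); they miss things now and then, are a little off and sometimes report something else, mostly with a low value. They report only what shows in the picture. A call takes as long as a camera call.
- spot_in(camera, name): "centre" ([column, row] in pixels, amid what is visible of it).
- silhouettes(camera, name): "mask" (384x512 bool, what is visible of it) and "centre" ([column, row] in pixels, amid what is visible of it).
- tip_of(camera, name): "centre" ([column, row] in pixels: a listed point, or the origin of a listed thing).
The state is a dict: "clock": time; "q": joint angles; "joint_velocities": joint speeds; "tau": joint torques, N m; "position": TCP position; "eef_rot": TCP orientation; "contact_force": force on the tool from outside, world axes, zero at the start; "wrist_torque": the same for the moment, N m; "finger_gap": opening from 0.0 (shut) to 1.0 (fully open); "grasp_force": force on a finger pad.
Only numpy, scipy, OpenCV 4.12 (cv2) and the standard library are available. Lean on these libraries where they do the work, as an engineer would, in place of code of your own. Each camera call takes 0.05 s, during which the arm holds its last target. There are 200 camera calls.

## Working session

There is one attempt and no reset: what is moved stays moved. The work goes in short steps, each a Python script; the robot and the scene stay as the last script left them, time stands still between calls to the robot, and variables do not carry over. Pictures are saved under pics/ and viewed, at most 10 in all, crops included, and the job is handed in when it is done.

```bash
mkdir -p pics; ls; python3 - <<'E'
from cell import *
import cv2,numpy as np
ims=[]
for c in ("scene","side"):
    f=grab_frame(c); ims.append(f["img"])
    print(c,f["fx"],f["fy"],f["cx"],f["cy"],np.round(f["cam_to_world"],3).tolist())
    for n in ["lid_hinge","lid_press","clip_left_pin","clip_left_tip","clip_right_pin","clip_right_tip","box","tin","onion","shaker","candle","mug"]:
        print(n,[(np.round(d["centre"]).tolist(),round(d["score"],2)) for d in tip_of(c,n)[:2]])
    cv2.imwrite(f"pics/{c}.png",cv2.resize(f["img"][:,:,::-1],(800,600)))
print(get_state())
E
```

```text
pics
scene 487.68346601747646 487.68346601747646 262.004370379183 194.7011281138387 [[0.639, -0.636, 0.433, 0.134], [-0.769, -0.54, 0.342, -0.225], [0.016, -0.551, -0.834, 0.991], [0.0, 0.0, 0.0, 1.0]]
lid_hinge [([306.0, 180.0], 0.65)]
lid_press [([260.0, 200.0], 0.79), ([227.0, 187.0], 0.45)]
clip_left_pin [([226.0, 188.0], 0.61)]
clip_left_tip [([209.0, 194.0], 0.78)]
clip_right_pin [([264.0, 226.0], 0.6)]
clip_right_tip [([250.0, 231.0], 0.72)]
box [([306.0, 181.0], 0.64), ([271.0, 228.0], 0.58)]
tin [([227.0, 181.0], 0.74)]
onion [([345.0, 262.0], 0.65)]
shaker [([319.0, 195.0], 0.77)]
candle [([307.0, 294.0], 0.77)]
mug [([259.0, 148.0], 0.88), ([265.0, 227.0], 0.56)]
side 386.09241779642235 386.09241779642235 252.2618309687371 190.73278839319636 [[0.719, -0.452, 0.528, 0.071], [-0.695, -0.483, 0.532, -0.397], [0.015, -0.75, -0.662, 0.751], [0.0, 0.0, 0.0, 1.0]]
lid_hinge [([288.0, 177.0], 0.94)]
lid_press [([245.0, 179.0], 0.76)]
clip_left_pin [([222.0, 173.0], 0.59)]
clip_left_tip [([210.0, 167.0], 0.46)]
clip_right_pin [([246.0, 198.0], 0.66)]
clip_right_tip [([230.0, 194.0]
[... 225 characters left out ...]
67.0], 0.7)]
{'clock': 1.3, 'q': array([ 1.09082720e+00,  3.26199103e-01, -1.92598258e-01,  1.05197409e+00,
        8.18699254e-06,  1.43661563e+00]), 'joint_velocities': array([ 0.00190733,  0.00077417,  0.00036109,  0.00049582, -0.00100458,
       -0.00127932]), 'tau': array([ 1.77400839e-04, -4.43334854e+01,  2.62756115e+01,  1.40273256e-03,
       -4.64141885e-05, -1.03140643e-06]), 'position': array([0.18640662, 0.51747903, 0.23128199]), 'eef_rot': array([-5.40461105e-01, -3.09475433e+00, -4.11262088e-05]), 'contact_force': array([-0.5927711 ,  1.73164608,  1.07731689]), 'wrist_torque': array([ 0.01387249,  0.02194122, -0.01861841]), 'grasp_force': 0.0, 'finger_gap': 1.0020566218591054}
```

View pics/scene.png

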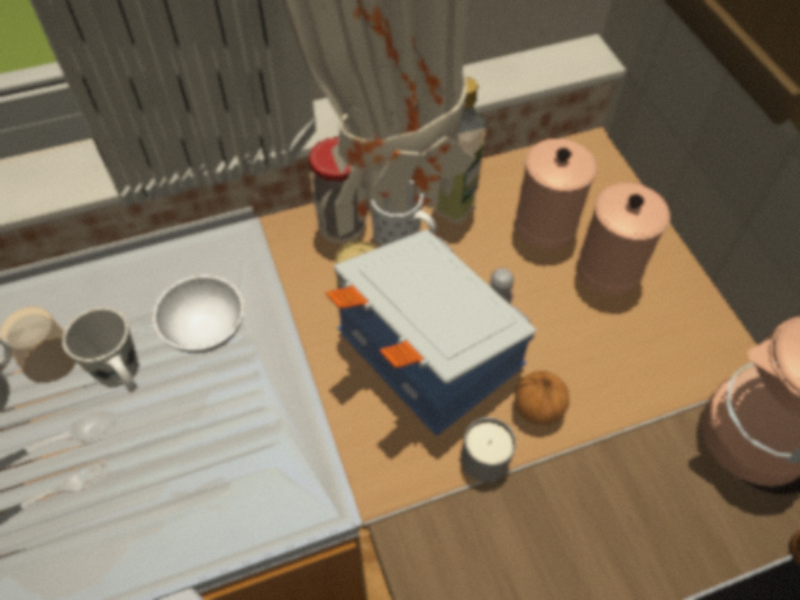

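View pics/side.png

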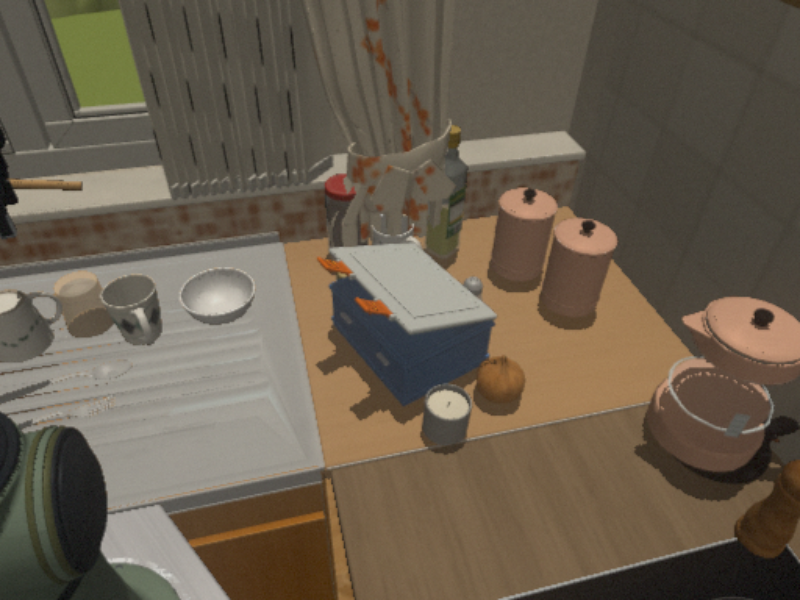

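```bash
cat > h.py <<'E'
import numpy as np
from scipy.optimize import least_squares
from cell import *
NAMES=["lid_hinge","lid_press","clip_left_pin","clip_left_tip","clip_right_pin","clip_right_tip","box"]
def proj(f,P):
    T=np.linalg.inv(f["cam_to_world"]); p=T[:3,:3]@P+T[:3,3]
    return np.array([f["fx"]*p[0]/p[2]+f["cx"],f["fy"]*p[1]/p[2]+f["cy"]])
def onplane(f,px,z):
    T=np.asarray(f["cam_to_world"]); d=T[:3,:3]@[(px[0]-f["cx"])/f["fx"],(px[1]-f["cy"])/f["fy"],1]
    return T[:3,3]+d*(z-T[2,3])/d[2]
def lidpt(a,r,h,y): # distance r from hinge, height h over underside, box frame
    return np.array([.09-r*np.cos(a)-h*np.sin(a),y,.1+r*np.sin(a)-h*np.cos(a)*-1])
def model(n,s):
    x,y,th,a,cl,cr=s; 
    if n=="lid_hinge": p=np.array([.09,0,.1])
    elif n=="box": p=np.zeros(3)
    elif n=="lid_press": p=lidpt(a,.15,.012,0)
    else:
        yy,c=(.055,cl) if "left" in n else (-.055,cr)
        p=lidpt(a,.186,.006,yy)
        if "tip" in n:
            e=a+np.radians(15)-c; p=p+.046*np.array([-np.cos(e),0,np.sin(e)])
    c,s_=np.cos(th),np.sin(th)
    return np.array([x+c*p[0]-s_*p[1],y+s_*p[0]+c*p[1],p[2]])
def fit(obs,s0,free=4):
    # obs: list of (frame,name,px,w)
    s0=np.array(s0,float)
    def res(v):
        s=s0.copy(); s[:free]=v
        return np.concatenate([w*(proj(f,model(n,s))-px) for f,n,px,w in obs])
    r=least_squares(res,s0[:free],loss="soft_l1",f_scale=3); s=s0.copy(); s[:free]=r.x
    return s,[(f["name"],n,np.round(proj(f,model(n,s))-px,1).tolist()) for f,n,px,w in obs]
E
python3 - <<'E'
from h import *
obs=[];F={}
for c in ("scene","side"):
    f=grab_frame(c); f["name"]=c; F[c]=f
    for n in NAMES:
        for d in tip_of(c,n)[:1]:
            if (c,n)==("scene","box"): continue
            obs.append((f,n,np.array(d["centre"]),d["score"]))
best=None
for a0 in (.3,.8,1.3):
    s,r=fit(obs,[.5,.0,0,a0,0,0]); cost=sum(np.hypot(*q[2]) for q in r)
    if best is None or cost<best[0]: best=(cost,s,r)
print(np.round(best[1],4)); [print(q) for q in best[2]]
for c in F:
  f=F[c]; f2=grab_frame(c)
  for n in ["tin","onion","shaker","candle","mug"]:
    print(c,n,[(np.round(onplane(f,d["centre"],0)[:2],3).tolist(),round(d["score"],2)) for d in tip_of(c,n)[:2]])
E
```

```text
[ 0.606   0.1048 -0.1528  0.3411  0.      0.    ]
('scene', 'lid_hinge', [2.5, -1.3])
('scene', 'lid_press', [-2.7, 2.4])
('scene', 'clip_left_pin', [0.8, 1.3])
('scene', 'clip_left_tip', [2.2, -1.0])
('scene', 'clip_right_pin', [2.0, -2.2])
('scene', 'clip_right_tip', [0.1, -4.9])
('side', 'lid_hinge', [-0.4, 1.2])
('side', 'lid_press', [-2.8, 2.9])
('side', 'clip_left_pin', [-1.7, -0.7])
('side', 'clip_left_tip', [-4.5, 0.3])
('side', 'clip_right_pin', [-1.2, 0.5])
('side', 'clip_right_tip', [0.8, 2.6])
('side', 'box', [2.3, -0.8])
scene tin [([0.627, 0.275], 0.61), ([0.519, -0.06], 0.37)]
scene onion [([0.629, -0.078], 0.85)]
scene shaker [([0.733, 0.075], 0.71)]
scene candle [([0.522, -0.055], 0.61)]
scene mug [([0.747, 0.281], 0.6)]
side tin [([0.638, 0.272], 0.57)]
side onion []
side shaker [([0.788, 0.171], 0.62), ([0.649, 0.193], 0.37)]
side candle [([0.515, -0.062], 0.75)]
side mug [([0.761, 0.284], 0.71)]
```

The pictures show the box at about (430,320) px in the scene view. Its lid is open roughly 20°, and the orange clips at (345,297) and (402,353) are open. The fit agrees with this, so I'll push the lid now.

```bash
cat >> h.py <<'E'
def rv(th): return np.pi*np.array([-np.sin(th),np.cos(th),0])
def b2w(s,x,y,z):
    c,n=np.cos(s[2]),np.sin(s[2]); return np.array([s[0]+c*x-n*y,s[1]+n*x+c*y,z])
def observe(s0,free=4,skip=()):
    obs=[]
    for c in ("scene","side"):
        f=grab_frame(c); f["name"]=c
        for n in NAMES:
            if n in skip: continue
            for d in tip_of(c,n)[:1]:
                if d["score"]>.5: obs.append((f,n,np.array(d["centre"]),d["score"]))
    return fit(obs,s0,free)
E
python3 - <<'E'
from h import *
import cv2
s=np.array([.606,.1048,-.1528,.341,0,0])
grab(20)
p=b2w(s,-.06,0,0.20)
movep(p,rv(s[2]))
print(get_state()["position"],p, get_state()["contact_force"])
p[2]=.10
print(move_l(p,velocity=.06,until_force=14))
st=get_state(); print(st["position"],st["contact_force"],st["clock"],st["finger_gap"])
p[2]=.24; move_l(p,velocity=.2)
p=b2w(s,-.14,.055,.24); move_l(p,velocity=.2)
s2,r=observe([*s[:3],0.02,0,0],skip=("box",))
print(np.round(s2,4));[print(q) for q in r]
for c in("side","wrist"):
    cv2.imwrite(f"pics/{c}2.png",cv2.resize(grab_frame(c)["img"][:,:,::-1],(800,600)))
w=grab_frame("wrist");print({k:v for k,v in w.items() if k!="img"});st=get_state();print(st["position"],st["eef_rot"],st["clock"])
for n in NAMES[1:6]: print(n,[(np.round(d["centre"]).tolist(),round(d["score"],2)) for d in tip_of("wrist",n)[:2]])
E
```

```text
[0.54642961 0.11484833 0.20005887] [0.54669907 0.11393237 0.2       ] [ 0.08598823  0.09049923 -1.12554813]
True
[0.54622765 0.11393967 0.11046099] [-2.37372233  0.09586027  8.89212577] 6.7667 0.001238774829256102
[ 0.6091  0.1092 -0.1495 -0.0086  0.      0.    ]
('scene', 'lid_press', [-0.9, 0.0])
('scene', 'clip_left_pin', [-1.3, -0.2])
('scene', 'clip_left_tip', [4.9, 0.2])
('scene', 'clip_right_pin', [-1.0, 1.3])
('scene', 'clip_right_tip', [-1.0, -4.8])
('side', 'lid_hinge', [-1.5, 2.5])
('side', 'lid_press', [0.2, 1.9])
('side', 'clip_left_pin', [1.5, -2.4])
('side', 'clip_left_tip', [-2.9, 1.4])
('side', 'clip_right_tip', [3.8, 1.9])
{'fx': 294.62747562079653, 'fy': 294.62747562079653, 'cx': 258.78602693052534, 'cy': 185.11542841195316, 'T_tool_cam': array([[-6.38087337e-04, -9.46933846e-01, -3.21427882e-01,
         8.29486247e-02],
       [ 9.99999759e-01, -6.92167531e-04,  5.39768968e-05,
        -1.68176203e-04],
       [-2.73594494e-04, -3.21427770e-01,  9.46934060e-01,
        -1.42365866e-01],
       [ 0.00000000e+00,  0.00000000e+00,  0.00000000e+00,
         1.00000000e+00]])}
[0.47597372 0.18049202 0.24003464] [-4.77468997e-01 -3.10203539e+00  6.74252812e-04] 9.05
lid_press [([223.0, 253.0], 0.92), ([348.0, 235.0], 0.61)]
clip_left_pin [([267.0, 215.0], 0.6)]
clip_left_tip [([264.0, 182.0], 0.86)]
clip_right_pin [([161.0, 228.0], 0.67)]
clip_right_tip [([153.0, 193.0], 0.75), ([138.0, 292.0], 0.15)]
```

View pics/wrist2.png

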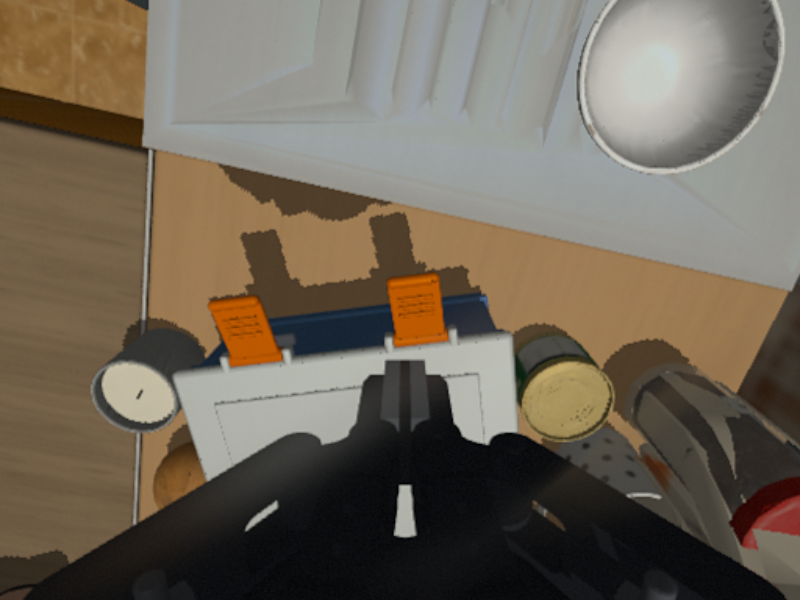

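View pics/side2.png

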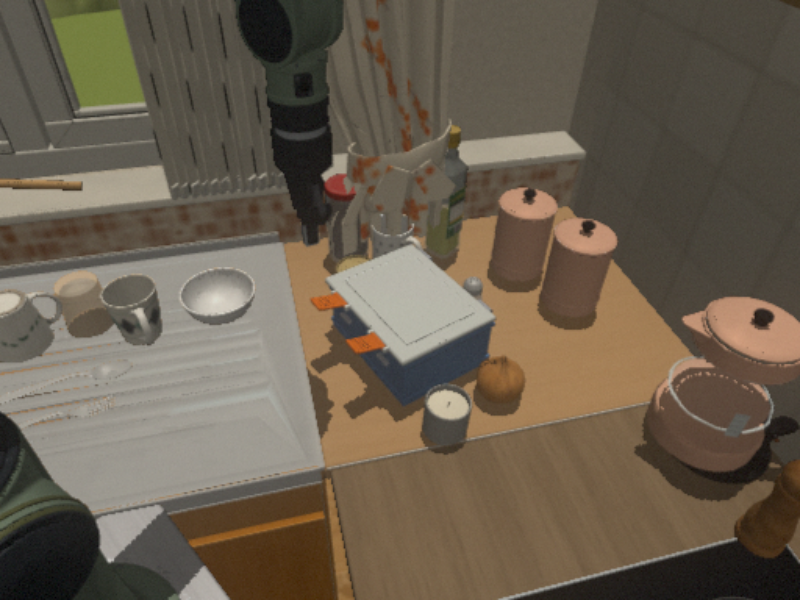

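```bash
cat >> h.py <<'E'
from scipy.spatial.transform import Rotation as R
def wristframe():
    st=get_state(); w=grab_frame("wrist"); T=np.eye(4); T[:3,:3]=R.from_rotvec(st["eef_rot"]).as_matrix(); T[:3,3]=st["position"]
    w["cam_to_world"]=T@w["T_tool_cam"]; w["name"]="wrist"; return w
E
python3 - <<'E'
from h import *
w=wristframe(); s=[.6091,.1092,-.1495,0,0,0]
obs=[(w,n,np.array(d["centre"]),d["score"]) for n in NAMES[1:6] for d in tip_of("wrist",n)[:1]]
for a in (4,3):
    t,r=fit(obs,s,a); print(np.round(t,4)); [print(q) for q in r]
for n,z in (("clip_left_pin",.106),("clip_left_tip",.118),("clip_right_pin",.106),("clip_right_tip",.118)):
    print(n,[np.round(onplane(w,o[2],z),4) for o in obs if o[1]==n], model(n,s))
E
```

```text
[ 0.6062  0.1056 -0.173  -0.0134  0.      0.    ]
('wrist', 'lid_press', [-13.9, -0.8])
('wrist', 'clip_left_pin', [-0.4, 1.3])
('wrist', 'clip_left_tip', [0.8, -1.6])
('wrist', 'clip_right_pin', [2.9, 0.8])
('wrist', 'clip_right_tip', [-1.6, -0.7])
[ 0.6053  0.1063 -0.1735  0.      0.      0.    ]
('wrist', 'lid_press', [-13.8, -0.8])
('wrist', 'clip_left_pin', [0.1, 1.3])
('wrist', 'clip_left_tip', [1.3, -1.6])
('wrist', 'clip_right_pin', [2.4, 0.9])
('wrist', 'clip_right_tip', [-2.4, -0.6])
clip_left_pin [array([0.5189, 0.1773, 0.106 ])] [0.52236272 0.17788511 0.106     ]
clip_left_tip [array([0.4777, 0.1831, 0.118 ])] [0.47842575 0.18450307 0.11790568]
clip_right_pin [array([0.4996, 0.0667, 0.106 ])] [0.50597891 0.06911209 0.106     ]
clip_right_tip [array([0.4588, 0.0783, 0.118 ])] [0.46204194 0.07573004 0.11790568]
```

The wrist and side views show the lid lying level and flush. The open clips are at (415,310) and (245,330) px in the wrist view. Next I'll push the clips over.

```bash
python3 - <<'E'
from h import *
import cv2
s=[.6063,.1068,-.168,0,0,0]
for y in (.055,-.055):
    p=b2w(s,-.130,y,.15)
    move_l(b2w(s,-.130,y,.18),velocity=.2,rot=rv(s[2]))
    move_l(p,velocity=.15)
    p[2]=.064; hit=move_l(p,velocity=.06,until_force=15)
    st=get_state(); print(y,hit,st["position"],p,st["contact_force"],st["clock"])
    sleep(.2); print(get_state()["contact_force"])
    p[2]=.18; move_l(p,velocity=.2)
q=b2w(s,-.15,0,.26); move_l(q,velocity=.2)
w=grab_frame("wrist"); cv2.imwrite("pics/w3.png",cv2.resize(w["img"][:,:,::-1],(800,600)))
w=grab_frame("side"); cv2.imwrite("pics/s3.png",cv2.resize(w["img"][100:300,130:400,::-1],(800,592),interpolation=cv2.INTER_CUBIC))
print(get_state()["clock"])
E
```

```text
0.055 False [0.48762365 0.18284286 0.06435966] [0.48732685 0.18276307 0.064     ] [-0.06168178  0.32897555 -0.14407412] 11.9917
[-0.53830347 -0.18211264  0.98903701]
-0.055 False [0.46925305 0.07431994 0.06433673] [0.46893365 0.07431175 0.064     ] [-0.63407906  0.26777832  0.61008813] 15.5583
[-0.04568672 -0.1799336   0.00301471]
17.2333
```

View pics/w3.png

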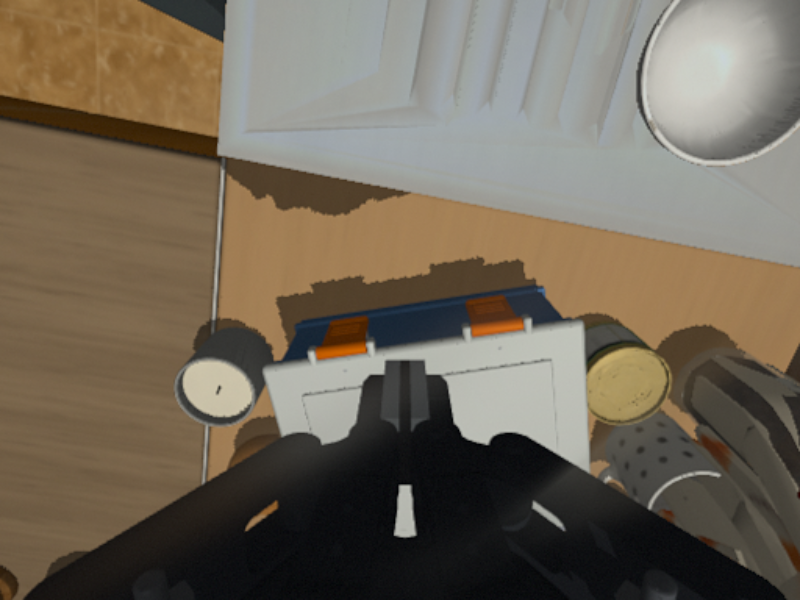

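View pics/s3.png

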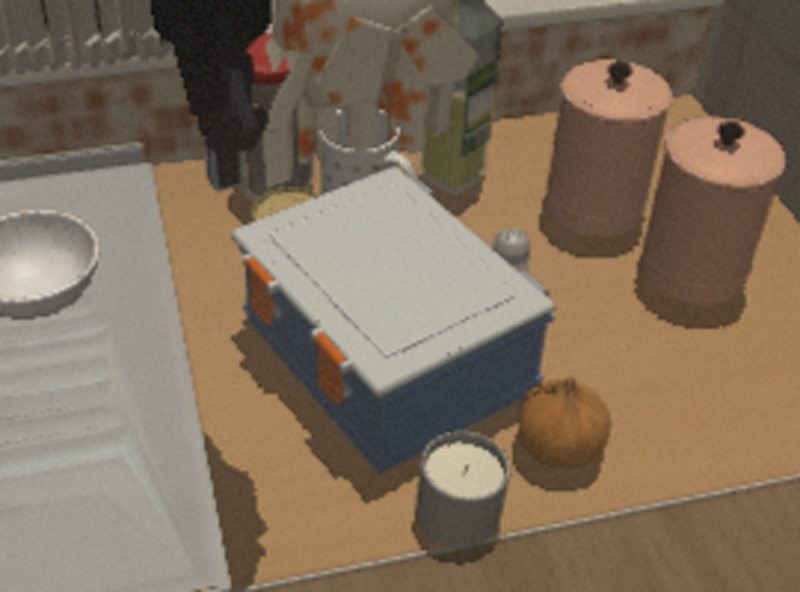

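Both clips hang flat on the box front, at (260,290) and (330,365) px in the side crop. The lid is shut and the neighbouring things haven't moved.

```bash
python3 -c "
from cell import *
print(sign_off())"
```

```text
the job is handed in; nothing more can be done
None
```

The lid is fully shut and both clips are snapped home; the final pictures show the things around the box where they were, and the job was handed in at about 17 s on the robot's clock.

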